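# Unlock the sprung ring clamp and hold it open

### The job

Hold the ring clamp open so that a ring can be loaded. First lift the saddle-shaped travel stop up off the clamp's rail (a spring catch holds it, so it takes a firm pull), set it down in the round metal dish without dropping it, and let go of it; then draw the clamp's sprung slide back against its spring until its pointer lines up with the middle of the small upright mark block beside the rail, and keep it there: the program finishes with the gripper still holding the slide at the mark. Leave the dish and the other things on the bench where they are.

Things in the scene. Friction and masses are not known exactly. Their poses are not given: they have to be found in the camera images.
- clamp: Ring clamp, fixed to the bench; yaw varies. Origin at bench height under the rail; x runs along the rail from the open end to the jaw, z up. Base plate x -70..180, y -70..70, 12 mm thick. End block x -65..-45 mm, 40 wide, 65 high. Fixed jaw x 94..124 mm, 50 wide, 65 high; behind it a round spring housing, 56 high. (Heights are above the bench.)
- rail (a point): Point on the middle of the rail's top where the stop sits, clamp x 16, 55 mm above the bench. The rail is one bar 16 mm wide, 20 mm high. A collar on it (clamp x -26..-16, 24 wide, 75 mm high) keeps the stop from sliding away. A sprung ball in each side of the rail, below this point, is the catch that holds the stop down.
- slide: Moving jaw on the rail, aluminium block 44 x 44 mm, 20 to 75 mm above the bench. Origin at bench height under its middle, on the rail's line; axes as the clamp's. Home at clamp x 70 (spring shut). With the stop off it can be pulled along the clamp's -x, up to 60 mm. The spring pulls it home with 6 N plus 1.5 N per 10 mm of pull; let go, it runs back.
- slide_grip (a point): Point on the slide's upright steel grip post, 105 mm above the bench. The post is 16 mm along the rail and 24 mm across it, from the block's top (75 mm) up to 126 mm above the bench.
- slide_pointer (a point): Tip of the slide's pointer, a thin steel finger (3 mm along the rail, 6 mm high) that sticks out 22 mm from the block's +y side, level with the middle of the block, 42 mm above the bench; the tip is 44 mm from the rail's centreline.
- mark: The mark: upright steel block, 12 mm along x, 20 mm along y, on a low foot on the clamp's plate, +y side of the rail. Fixed; its place along the rail varies: 30 to 48 mm from the pointer's home. Origin under its middle, 12 mm above the bench, 56 mm from the rail's line; top 46 mm above the bench; axes as the clamp's. Pointer on the mark: its x here is 0 (2 mm gap in y).
- mark_top (a point): Centre of the top of the mark block, 34 mm above the mark's origin, 46 mm above the bench.
- stop: Travel stop: loose dark steel saddle, about 140 g, 60 mm along the rail (x), 37 across (y), 75 high, astride the rail between slide and collar. Origin: centre of the underside of its two legs, 30 mm above the bench when on the rail. Crown top 35 mm above the origin, grip tab above. Comes off straight up: a pull of about 8 to 12 N within the first 6 mm; past the catch the balls push it on up, then it is free; clear of the rail after 25 mm.
- stop_tab (a point): Where to grip the stop: the upright tab on the crown, 26 mm along x, 14 mm thick (y), from 35 to 75 mm above the stop's origin; this point is on its axis, 58 mm above the origin.
- dish: Loose round shallow aluminium dish, 160 mm across the rim, 20 mm high, flat floor about 118 mm across and 3 mm thick; origin at the centre of its underside, on the bench.
- tweezers: Bystander: steel tweezers 150 mm long lying between clamp and dish; origin under the middle.
- flux_jar: Bystander: small jar, 42 mm across, 50 mm high, at the open end of the clamp; origin under the middle.
- charcoal: Bystander: black charcoal block 50 x 80 x 28 mm just beyond the dish; origin under the middle.
- hammer: Bystander: hammer lying near the robot, to its left.
- tile: Bystander: grey soldering tile 100 x 100 x 14 mm near the robot, to its right; origin under the middle.
- torch: Bystander: hand torch with brass neck, about 215 mm long, lying on the right; origin under the middle.
- sheet: Bystander: steel sheet 90 x 60 x 4 mm lying on the left; origin under the middle.

How it is judged:
On the way, in this order (a step that is already met when the one before it is completed fails the run):
1. the travel stop is lifted off the rail (z of stop in the frame of clamp above 0.058 m and x of slide_grip in the frame of clamp above 0.06 m), for 0.1 s.
2. the stop rests in the dish, let go, with the slide still home (horizontal distance between stop and dish below 0.06 m and contact force between stop and dish above 0.2 N and contact force between the fingers and stop below 0.05 N and linear speed of stop below 0.03 m/s and x of slide_grip in the frame of clamp above 0.06 m), for 0.2 s.
3. the slide is held with its pointer at the mark (x of slide_pointer in the frame of mark between -0.006 and 0.006 m and contact force between the fingers and slide above 3 N and contact force between slide and stop below 0.05 N), for 0.3 s.
At the end, for the whole second after the job is handed in: The gripper holds the slide against its spring (fingers press on it with more than 3 N) with the pointer within 6 mm of the middle of the mark block, at rest; the stop lies in the dish (its origin within 60 mm of the dish's axis, carried by it, untouched and at rest) (all of step 3 and horizontal distance between stop and dish below 0.06 m and contact force between stop and dish above 0.2 N and contact force between the fingers and stop below 0.05 N and linear speed of stop below 0.03 m/s and linear speed of slide below 0.01 m/s); the arm keeps its last pose, push and grip.
It fails at once if a bystander is moved more than 30 mm (distance of any of tweezers, flux_jar, charcoal, hammer, tile, torch, sheet from where it was at the start of the episode above 0.03 m).
It fails at once if the dish is pushed more than 40 mm (distance of dish from where it was at the start of the episode above 0.04 m).
It fails at once if the stop is dropped (falls faster than 0.8 m/s out of the fingers) (linear speed of stop above 0.8 m/s and contact force between the fingers and stop below 0.05 N).
It also fails if it takes over 54 s, if anything falls off the work surface, if the arm or the gripper's body presses on something with over 40 N, if the wrist force passes 120 N, or if a joint passes its speed limit or range.

### The arm

A 6-joint arm with a two-finger parallel gripper is mounted at the origin on the work surface. World frame = base frame: x ahead of the robot, y to its left, z up, the work surface at z = 0. Lengths are in m, angles in rad, forces in N, time in s.
With the tool pointing down it reaches from about 0.35 to 0.975 m from the base axis. Payload 4.9 kg.
Tool frame: the origin (TCP) lies at the very end of the fingers, on their centre line; the grasp point (between the pads) lies 19 mm behind it (manip.hold_point_z is the distance from the TCP to the grasp point, in m); z points along the fingers, y is the direction in which the jaws open and shut (so a half turn about z gives the same grasp; the last joint's range is limited). The gripper opens to 85 mm and grips with 20 to 120 N. Pads are 22 mm wide; open, the fingers measure 114 mm over their backs; the gripper's body (76 mm by 85 mm) begins 54 mm behind the grasp point. The pads swing forward as they close: fully open they stand 13 mm farther back than shut.
Start: joints at [1.016, 0.053, 1.613, -0, 1.476, -0.119], TCP at [0.264, 0.567, 0.201] pointing down, gripper open.
Joint ranges: [-3.01, 3.01], [-1.01, 2.22], [0.06, 2.58], [-1.02, 4.17], [0.09, 2.62], [-3.14, 3.14]. Speed limits (rad/s): [2.57, 2.57, 3.14, 3.14, 3.14, 3.14].

### API

Orientations are given as a unit quaternion [w, x, y, z].
In Python, from plant import monitor, grab_frame, camera_params, ticket, manip gives the robot as it stands.
- The arm moves only by the tool play_rows, never from a script. Its argument "commands" is a list of rows, each an object of numbers: "dx", "dy", "dz": the shift along the tool's x, y, z in cm; "rx", "ry", "rz": the turn, a rotation vector about the tool's x, y, z in rad; "claw": the closure, from 0 (fully open) to 1 (shut). In form: [{"dx": .., "dy": .., "dz": .., "rx": .., "ry": .., "rz": .., "claw": ..}, ...]. A call has 1 to 5 rows; each row is the pose to reach, as a shift and turn from the pose measured when the call began, along the tool's axes at that moment; what a row does not reach only later rows make up. A row lasts 1/10 s, in which the tool goes at most 50 mm and 8.59 degrees, less where a joint would pass 70% of its speed; a pose out of reach is approached as far as the arm can. A call with a gripper value outside its range is refused whole. The fingers move at their own pace and stop on an object; the grip force is fixed at half the most. Time passes only in rows, so rows that repeat a pose let the fingers close. It gives the time, the measured TCP pose, the force and the opening at its end, in the units of the state.
- monitor.state(): the state, without advancing time (a new reading comes with each control period).
- grab_frame(name): name is "scene" or "top" or "wrist"; returns the picture (384x512x3 uint8, blue, green, red); there is no depth.
- camera_params(name): a dict with "fx", "fy", "cx", "cy" (pixels), "rvec" (rotation vector, rad) and "tvec" (3), from world to camera coordinates, as OpenCV has them; the wrist camera has in their place "tool_from_camera" (4x4, takes a point from camera to tool coordinates, whose origin is the TCP and whose axes are the flange's). Camera axes: x right, y down, z forward; pixel columns grow to the right and rows downward; lengths in m; the calibration is good to about 2 mm. A picture is of the moment at which its call begins: read the wrist's pose just before it. camera_params takes no time and is no camera call.
- ticket.job_done(): hands the job in, once; it reports no verdict.
The state is a dict: "time": time; "joint_pos": joint angles; "joint_vel": joint speeds; "joint_efforts": joint torques, N m; "tool_pos": TCP position; "tool_rot": TCP orientation; "contact_force": force on the tool from outside, world axes, zero at the start; "ft_torque": the same for the moment, N m; "gripper_width": opening from 0.0 (shut) to 1.0 (fully open).
Only numpy, scipy, OpenCV 4.12 (cv2) and the standard library are available. Lean on these libraries where they do the work, as an engineer would, in place of code of your own. Each camera call takes 0.05 s, during which the arm holds its last target.

## Working session

There is one attempt and no reset: what is moved stays moved. The work goes in short steps, Python scripts to look and compute and a tool call to move; the robot and the scene stay as the last step left them, time stands still between calls to the robot, and variables do not carry over. Pictures are saved under pics/ and viewed, and the job is handed in when it is done.

Besides the shell and the picture viewer there is one more tool, called after "Call:" as name(argument=value, ...) on one line, values as JSON. play_rows: Moves the arm, as the interface text tells. Its arguments: {"type":"object","properties":{"commands":{"type":"array"}},"required":["commands"]}

```bash
ls; mkdir -p pics
python3 - <<'E'
from plant import monitor, grab_frame, camera_params, manip
import cv2
print(monitor.state()); print(manip.hold_point_z)
for n in ["scene","top","wrist"]:
    print(n,camera_params(n)); cv2.imwrite(f"pics/{n}0.png",grab_frame(n))
E
```

```text
pics
{'time': 0.0, 'joint_pos': array([ 1.01598846e+00,  5.33142833e-02,  1.61429616e+00,  3.30499697e-07,
        1.47602406e+00, -1.18997118e-01]), 'joint_vel': array([-0.00028848, -0.00051507,  0.00014348,  0.00328536,  0.00020318,
       -0.00011235]), 'joint_efforts': array([ 5.06423839e-04, -3.93667638e+01, -3.70183110e+01, -1.06988006e-05,
        6.79108649e-03,  5.22571554e-06]), 'tool_pos': array([0.26347153, 0.56598834, 0.1994882 ]), 'tool_rot': array([-3.37637012e-04,  2.16184911e-01,  9.76351905e-01, -9.63475631e-04]), 'contact_force': array([0.79228522, 0.64824338, 0.0906447 ]), 'ft_torque': array([-0.07718678, -0.00863732,  0.02627016]), 'gripper_width': 1.0029034997717343}
0.0187
scene {'fx': 462.39104843245406, 'fy': 462.39104843245406, 'cx': 252.3433828411267, 'cy': 192.12000521260063, 'rvec': array([ 1.83334535,  1.39154074, -0.70990772]), 'tvec': array([-0.12717073, -0.19173257,  1.64133038])}
top {'fx': 372.2408653139841, 'fy': 372.2408653139841, 'cx': 257.0999338119648, 'cy': 192.95871982715855, 'rvec': array([ 2.14988526, -2.1981489 ,  0.05886645]), 'tvec': array([0.03154598, 0.45903816, 1.035625  ])}
wrist {'fx': 275.75267535749816, 'fy': 275.75267535749816, 'cx': 253.26609958434005, 'cy': 191.64740026609527, 'tool_from_camera': array([[ 3.63176332e-04, -9.50527105e-01, -3.10641418e-01,
         7.90716730e-02],
       [ 9.99999917e-01,  4.01771065e-04, -6.02559232e-05,
        -1.82035794e-04],
       [ 1.82081621e-04, -3.10641370e-01,  9.50527173e-01,
        -1.72229365e-01],
       [ 0.00000000e+00,  0.00000000e+00,  0.00000000e+00,
         1.00000000e+00]])}
```

View pics/scene0.png

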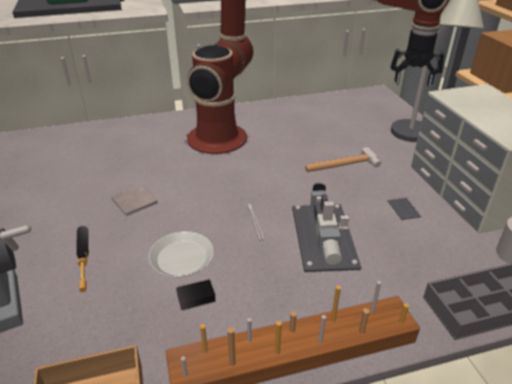

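View pics/top0.png

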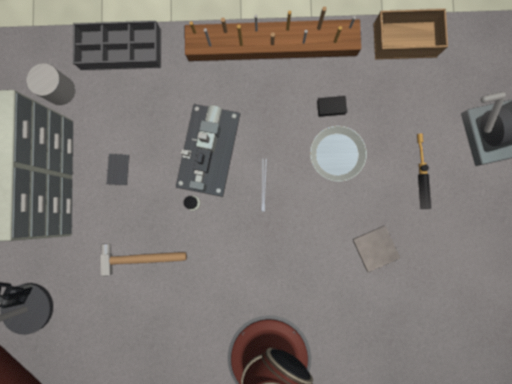

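View pics/wrist0.png

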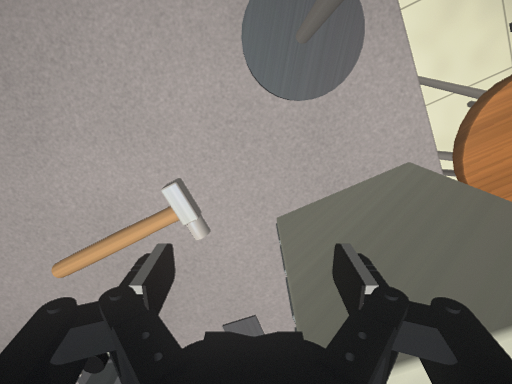

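The top view shows the clamp at about (208,150), the dish at (338,153), the tweezers at (264,185) and the jar at (191,203). I'll enlarge the clamp.

Run:
```python
import cv2
t=cv2.imread("pics/top0.png")
cv2.imwrite("pics/topc.png",cv2.resize(t[95:215,160:260],None,fx=5,fy=5,interpolation=cv2.INTER_CUBIC)[:600])
s=cv2.imread("pics/scene0.png")
cv2.imwrite("pics/scenec.png",cv2.resize(s[175:275,280:370],None,fx=6,fy=6,interpolation=cv2.INTER_CUBIC))
```

```text
(no output)
```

View pics/topc.png

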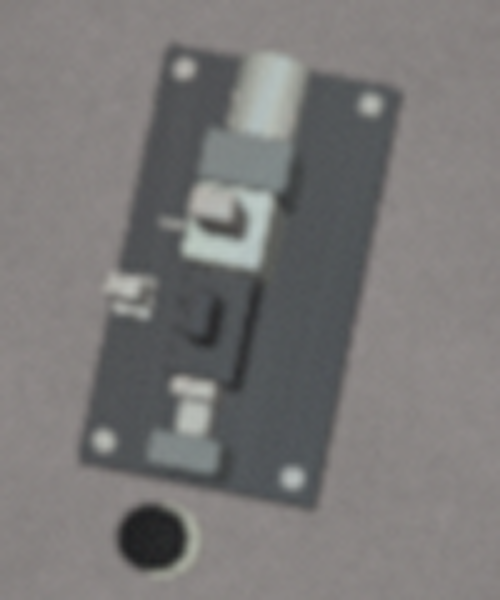

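View pics/scenec.png

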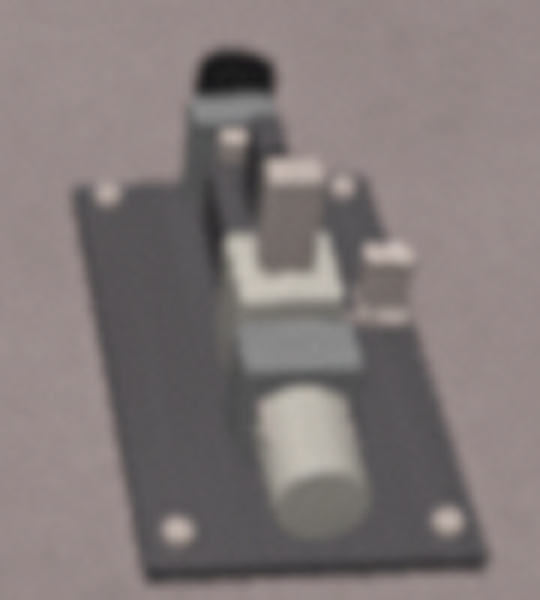

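```bash
cat > h.py <<'E'
import numpy as np,cv2
from scipy.optimize import least_squares
from scipy.spatial.transform import Rotation as R
from plant import monitor, grab_frame, camera_params, manip
def proj(n,P):
    c=camera_params(n);K=np.array([[c['fx'],0,c['cx']],[0,c['fy'],c['cy']],[0,0,1]])
    return cv2.projectPoints(np.atleast_2d(P).astype(float),c['rvec'],c['tvec'],K,None)[0][:,0]
def unproj(n,uv,z):
    c=camera_params(n);Rm=cv2.Rodrigues(c['rvec'])[0];o=-Rm.T@c['tvec']
    d=Rm.T@np.array([(uv[0]-c['cx'])/c['fx'],(uv[1]-c['cy'])/c['fy'],1]);return o+d*(z-o[2])/d[2]
def wproj(st,P):
    c=camera_params('wrist');T=c['tool_from_camera'];q=st['tool_rot'];Rt=R.from_quat([*q[1:],q[0]]).as_matrix()
    p=(np.atleast_2d(P)-st['tool_pos'])@Rt; p=(p-T[:3,3])@T[:3,:3]
    return np.c_[p[:,0]/p[:,2]*c['fx']+c['cx'],p[:,1]/p[:,2]*c['fy']+c['cy']]
def clampP(pose,p):
    x,y,a=pose;p=np.atleast_2d(p);return np.c_[x+np.cos(a)*p[:,0]-np.sin(a)*p[:,1],y+np.sin(a)*p[:,0]+np.cos(a)*p[:,1],p[:,2]]
E
python3 - <<'E'
from h import *
L=np.array([[.18,.07,.012],[.18,-.07,.012],[-.07,-.07,.012],[-.07,.07,.012]])
uvt=(np.array([[168,45],[403,92],[315,508],[80,462]])+.5)/5-.5+[160,95]
uvs=(np.array([[150,573],[488,560],[362,180],[72,187]])+.5)/6-.5+[280,175]
Ls=L[[1,0,3,2]]
for nm,f in (("top",lambda p:(proj("top",clampP(p,L))-uvt).ravel()),("scene",lambda p:(proj("scene",clampP(p,Ls))-uvs).ravel()),("both",lambda p:np.r_[(proj("top",clampP(p,L))-uvt).ravel(),(proj("scene",clampP(p,Ls))-uvs).ravel()])):
    r=least_squares(f,[.5,.2,0]);print(nm,r.x,np.round(r.fun,1))
p=r.x
def tc(u,v): return (np.array([u,v])+.5)/5-.5+[160,95]
def toclamp(w): return (w[:2]-p[:2])@np.array([[np.cos(p[2]),-np.sin(p[2])],[np.sin(p[2]),np.cos(p[2])]])
print("tab pt",toclamp(unproj("top",tc(197,312),.105)))
print("post",toclamp(unproj("top",tc(214,203),.126)))
print("mark",toclamp(unproj("top",tc(125,287),.046)))
print("pointer",toclamp(unproj("top",tc(162,222),.042)))
ell=[(338,127),(338,181),(310,154),(367,154)]
for e in ell: print(unproj("top",e,.02))
print(unproj("top",(264,160),0),unproj("top",(264,210),0),unproj("top",(332,105),.028))
E
```

```text
top [ 0.53457976  0.17214654 -0.21936041] [ 0.1 -0.3  0.2 -0.7  0.3  0.7 -0.6  0.3]
scene [ 0.53929411  0.17281863 -0.21760271] [-0.8  0.2  0.8 -0.1  0.4 -0.5 -0.4  0.1]
both [ 0.5365713   0.17286961 -0.21783415] [-0.3 -1.  -0.1 -1.5  0.1 -0.  -0.8 -0.3 -1.2 -0.6  0.3 -0.9  0.  -1.
 -0.7 -0.5]
tab pt [0.01476441 0.00014783]
post [ 0.06906144 -0.00116227]
mark [0.02872416 0.05488073]
pointer [0.06928437 0.04315069]
[ 0.64229246 -0.21293247  0.02      ]
[ 0.48794058 -0.20715993  0.02      ]
[ 0.56668906 -0.13102512  0.02      ]
[ 0.56264973 -0.29159817  0.02      ]
[ 5.56030481e-01 -3.31526872e-04 -2.22044605e-16] [0.41152241 0.00296435 0.        ] [ 0.70413166 -0.1967213   0.028     ]
```

```bash
cat >> h.py <<'E'
POSE=np.array([.5365,.1725,-.218])
def goto(pos,yaw_y,lab=""):
    """pos TCP world; yaw_y world angle of tool y"""
    st=monitor.state();q=st['tool_rot'];Rt=R.from_quat([*q[1:],q[0]])
    y=np.array([np.cos(yaw_y),np.sin(yaw_y),0]);z=np.array([0,0,-1.]);x=np.cross(y,z)
    d=Rt.inv().apply(np.array(pos)-st['tool_pos'])*100
    rv=(Rt.inv()*R.from_matrix(np.c_[x,y,z])).as_rotvec()
    print(lab,"t",round(st['time'],2),"tcp",np.round(st['tool_pos'],4),"d(cm)",np.round(d,2),"rv",np.round(rv,3),"F",np.round(st['contact_force'],1),"j",np.round(st['joint_pos'],2))
E
python3 - <<'E'
from h import *
p=clampP(POSE,[.0155,0,.19])[0];goto(p,POSE[2]+np.pi/2)
E
```

```text
t 0.15 tcp [0.2635 0.5661 0.1997] d(cm) [-42.88 -23.82   1.  ] rv [-0.002 -0.    -0.218] F [-0.3 -0.8 -0.2] j [ 1.02  0.05  1.61  0.    1.48 -0.12]
```

Call:
play_rows(commands=[{"dx": -4.3,"dy": -2.4,"dz": 0,"rz": -0.05},{"dx": -8.6,"dy": -4.8,"dz": 0,"rz": -0.1},{"dx": -12.9,"dy": -7.2,"dz": 0,"rz": -0.15},{"dx": -17.2,"dy": -9.6,"dz": 0,"rz": -0.2},{"dx": -21.4,"dy": -11.9,"dz": 0,"rz": -0.218}])

```text
invalid input
```

Run:
```python
from h import *
p=clampP(POSE,[.0155,0,.19])[0];goto(p,POSE[2]+np.pi/2)
```

```text
t 0.15 tcp [0.2635 0.5661 0.1997] d(cm) [-42.88 -23.82   1.  ] rv [-0.002 -0.    -0.218] F [-0.3 -0.8 -0.2] j [ 1.02  0.05  1.61  0.    1.48 -0.12]
```

All fields are required.

Call:
play_rows(commands=[{"dx": -4.3,"dy": -2.4,"dz": 0,"rx": 0,"ry": 0,"rz": -0.05,"claw": 0},{"dx": -8.6,"dy": -4.8,"dz": 0,"rx": 0,"ry": 0,"rz": -0.1,"claw": 0},{"dx": -12.9,"dy": -7.2,"dz": 0,"rx": 0,"ry": 0,"rz": -0.15,"claw": 0},{"dx": -17.2,"dy": -9.6,"dz": 0,"rx": 0,"ry": 0,"rz": -0.2,"claw": 0},{"dx": -21.4,"dy": -11.9,"dz": 0,"rx": 0,"ry": 0,"rz": -0.218,"claw": 0}])

```text
time: 0.65
tool_pos: [0.4079, 0.3661, 0.1996]
tool_rot: [-0.0, 0.108, 0.994, -0.001]
contact_force: [0.6, 0.8, -1.0]
gripper_width: 1.002
```

Run:
```python
from h import *
p=clampP(POSE,[.0155,0,.19])[0];goto(p,POSE[2]+np.pi/2)
```

```text
t 0.65 tcp [0.4079 0.3661 0.1996] d(cm) [-18.26 -16.15   0.97] rv [-0.002 -0.001  0.002] F [ 0.6  0.8 -1. ] j [ 0.6  -0.13  1.79 -0.    1.48 -0.76]
```

Call:
play_rows(commands=[{"dx": -3.7,"dy": -3.2,"dz": 0.2,"rx": 0,"ry": 0,"rz": 0,"claw": 0},{"dx": -7.3,"dy": -6.4,"dz": 0.4,"rx": 0,"ry": 0,"rz": 0,"claw": 0},{"dx": -11,"dy": -9.7,"dz": 0.6,"rx": 0,"ry": 0,"rz": 0,"claw": 0},{"dx": -14.6,"dy": -12.9,"dz": 0.8,"rx": 0,"ry": 0,"rz": 0,"claw": 0},{"dx": -18.3,"dy": -16.1,"dz": 1,"rx": 0,"ry": 0,"rz": 0,"claw": 0}])

```text
time: 1.15
tool_pos: [0.5527, 0.1677, 0.1894]
tool_rot: [-0.001, 0.108, 0.994, -0.001]
contact_force: [1.4, 1.0, -0.3]
gripper_width: 1.001
```

Call:
play_rows(commands=[{"dx": -0.4,"dy": -0.3,"dz": 0,"rx": 0,"ry": 0,"rz": 0,"claw": 0},{"dx": -0.4,"dy": -0.3,"dz": 0,"rx": 0,"ry": 0,"rz": 0,"claw": 0}])

```text
time: 1.35
tool_pos: [0.5562, 0.1628, 0.1888]
tool_rot: [-0.001, 0.109, 0.994, -0.001]
contact_force: [-0.6, 1.7, 0.3]
gripper_width: 1.0
```

Run:
```python
from h import *
p=clampP(POSE,[.0155,0,.19])[0];goto(p,POSE[2]+np.pi/2)
st=monitor.state();f=grab_frame("wrist");cv2.imwrite("pics/w1.png",f);np.save("w1.npy",np.r_[st['tool_pos'],st['tool_rot']])
```

```text
t 1.35 tcp [0.5562 0.1628 0.1888] d(cm) [ 0.59  0.52 -0.12] rv [-0.002 -0.002 -0.001] F [-0.6  1.7  0.3] j [ 0.16 -0.05  1.73 -0.    1.46 -1.19]
```

View pics/w1.png

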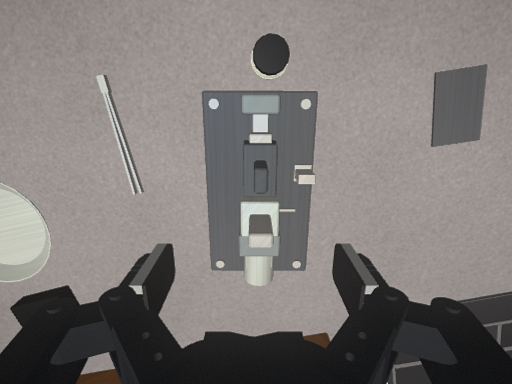

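The wrist view shows the clamp's long axis vertical in the image, with the stop's tab at about (261,178), the mark at (306,175), the pointer at (288,211) and the dish at lower left. I'll enlarge it.

Run:
```python
from h import *
f=cv2.imread("pics/w1.png")
c=cv2.resize(f[82:292,190:330],None,fx=4,fy=4,interpolation=cv2.INTER_CUBIC)
cv2.imwrite("pics/w1a.png",c[:600]);cv2.imwrite("pics/w1b.png",c[360:])
```

```text
(no output)
```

View pics/w1a.png

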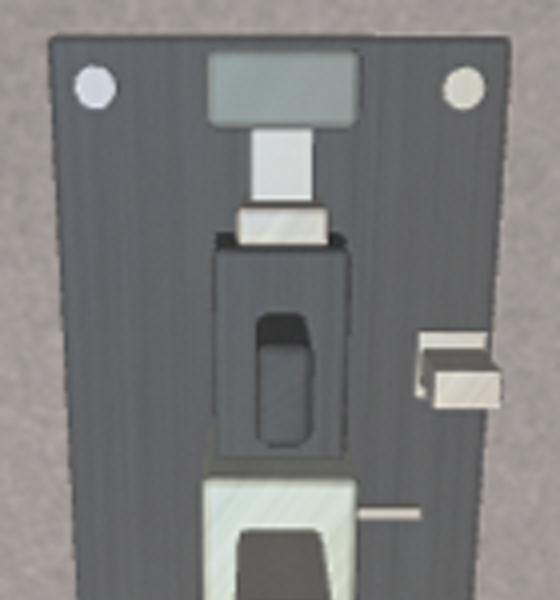

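View pics/w1b.png

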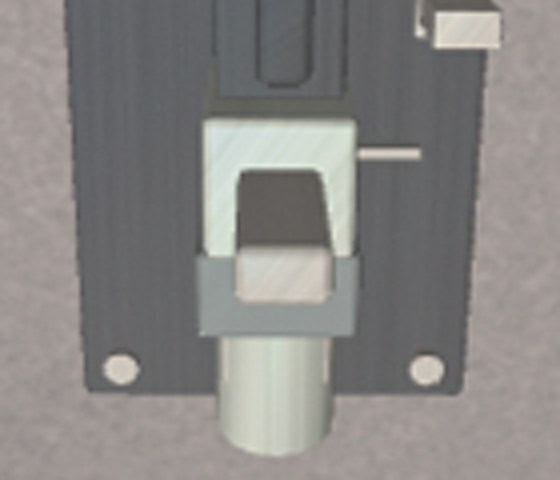

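```bash
cat > fit1.py <<'E'
from h import *
w=np.load("w1.npy");st=dict(tool_pos=w[:3],tool_rot=w[3:])
A=lambda *a:[list(x) for x in a]
pts=[];uv=[]
def add(x,y,z,u,v): pts.append([x,y,z]);uv.append([u,v])
add(-70,-70,12,49,38);add(-70,70,12,510,38);add(180,-70,12,85,753);add(180,70,12,465,753)
add(-65,-20,65,208,52);add(-65,20,65,358,52);add(-45,20,65,360,127);add(-45,-20,65,208,127)
add(48,-22,75,204,478);add(48,22,75,356,478)
add(62,-12,126,235,607);add(62,12,126,332,607);add(78,-12,126,237,663);add(78,12,126,330,663)
add(70,44,42,421,513)
n0=len(pts)
add(-13,-7,105,258,346);add(-13,7,105,312,346);add(13,-7,105,258,445);add(13,7,105,312,445)
add(-6,46,46,434,371);add(-6,66,46,500,371);add(6,46,46,434,408);add(6,66,46,500,408)
pts=np.array(pts)/1000.;uv=(np.array(uv)+.5)/4-.5+[190,82]
def f(q,full=False):
    P=pts.copy();P[n0:n0+4,0]+=q[3];P[n0+4:,0]+=q[4]
    return (wproj(st,clampP(q[:3],P))-uv).ravel()
r=least_squares(f,[*POSE,.016,.03],loss='soft_l1');print(np.round(r.x,4));print(np.round(f(r.x).reshape(-1,2),1).tolist())
E
python3 fit1.py
```

```text
[ 0.5356  0.1743 -0.2199  0.0159  0.0304]
[[-1.2, -1.3], [1.3, -1.1], [-0.4, 1.2], [-0.1, 1.4], [-0.9, -1.7], [1.2, -1.6], [0.1, 0.1], [-0.6, 0.1], [-0.8, 0.2], [1.1, 0.3], [-0.3, 0.4], [0.9, 0.5], [-0.7, 1.5], [1.0, 1.5], [-0.4, -0.9], [-0.7, -0.6], [0.6, -0.6], [-0.7, 0.6], [0.1, 0.7], [0.4, -0.3], [0.9, -0.2], [-0.1, 0.3], [0.2, 0.3]]
```

```bash
sed -i 's/^POSE=.*/POSE=np.array([.536,.1737,-.219])/' h.py
python3 - <<'E'
from h import *
p=clampP(POSE,[.016,0,.072])[0];goto(p,POSE[2]+np.pi/2)
E
```

```text
t 1.4 tcp [0.5556 0.164  0.189 ] d(cm) [ 0.5   0.54 11.7 ] rv [-0.001 -0.002  0.002] F [0.5 1.2 0.4] j [ 0.16 -0.05  1.73 -0.    1.46 -1.19]
```

Call:
play_rows(commands=[{"dx": 0.4,"dy": 0.4,"dz": 1.5,"rx": 0,"ry": 0,"rz": 0,"claw": 0},{"dx": 0.5,"dy": 0.54,"dz": 4,"rx": 0,"ry": 0,"rz": 0,"claw": 0},{"dx": 0.5,"dy": 0.54,"dz": 6.5,"rx": 0,"ry": 0,"rz": 0,"claw": 0},{"dx": 0.5,"dy": 0.54,"dz": 8,"rx": 0,"ry": 0,"rz": 0,"claw": 0},{"dx": 0.5,"dy": 0.54,"dz": 8,"rx": 0,"ry": 0,"rz": 0,"claw": 0}])

```text
time: 1.9
tool_pos: [0.5485, 0.1712, 0.1052]
tool_rot: [-0.004, 0.107, 0.994, -0.001]
contact_force: [-0.7, -0.5, -0.8]
gripper_width: 0.998
```

Run:
```python
from h import *
p=clampP(POSE,[.016,0,.072])[0];goto(p,POSE[2]+np.pi/2)
cv2.imwrite("pics/w2.png",grab_frame("wrist"))
goto(p,POSE[2]+np.pi/2)
```

```text
t 1.9 tcp [0.5485 0.1712 0.1052] d(cm) [-0.35 -0.01  3.32] rv [-0.004 -0.008  0.004] F [-0.7 -0.5 -0.8] j [ 0.17  0.02  1.81 -0.    1.32 -1.18]
 t 1.95 tcp [0.5501 0.1711 0.1074] d(cm) [-0.18 -0.05  3.54] rv [-0.002 -0.005  0.003] F [ 0.2 -0.7  0.8] j [ 0.17  0.02  1.81 -0.    1.32 -1.18]
```

View pics/w2.png

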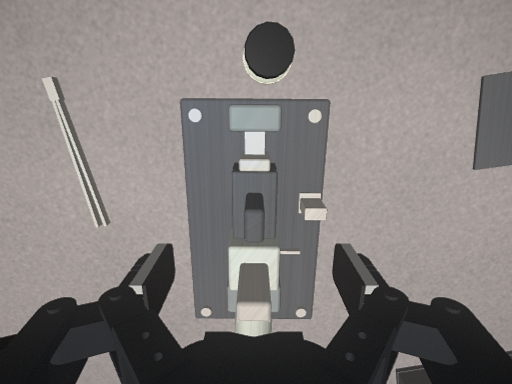

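Call:
play_rows(commands=[{"dx": -0.15,"dy": 0,"dz": 1,"rx": 0,"ry": 0,"rz": 0,"claw": 0},{"dx": -0.15,"dy": 0,"dz": 2.2,"rx": 0,"ry": 0,"rz": 0,"claw": 0},{"dx": -0.15,"dy": 0,"dz": 3,"rx": 0,"ry": 0,"rz": 0,"claw": 0},{"dx": -0.15,"dy": 0,"dz": 3.5,"rx": 0,"ry": 0,"rz": 0,"claw": 0},{"dx": -0.15,"dy": 0,"dz": 3.5,"rx": 0,"ry": 0,"rz": 0,"claw": 0}])

```text
time: 2.45
tool_pos: [0.5507, 0.1705, 0.0712]
tool_rot: [-0.004, 0.108, 0.994, -0.001]
contact_force: [-0.3, -0.8, 0.1]
gripper_width: 0.999
```

Call:
play_rows(commands=[{"dx": 0,"dy": 0,"dz": 0,"rx": 0,"ry": 0,"rz": 0,"claw": 0.3},{"dx": 0,"dy": 0,"dz": 0,"rx": 0,"ry": 0,"rz": 0,"claw": 0.5}])

```text
time: 2.65
tool_pos: [0.551, 0.1705, 0.0715]
tool_rot: [-0.003, 0.108, 0.994, -0.001]
contact_force: [-0.2, 0.1, -0.4]
gripper_width: 0.693
```

Run:
```python
from h import *
p=clampP(POSE,[.016,0,.072])[0]
cv2.imwrite("pics/w3.png",grab_frame("wrist"))
goto(p,POSE[2]+np.pi/2)
```

```text
t 2.7 tcp [0.551  0.1705 0.0716] d(cm) [-0.07 -0.02 -0.04] rv [-0.003 -0.006  0.003] F [-0.6 -0.2  0.5] j [ 0.17  0.06  1.83 -0.    1.26 -1.18]
```

View pics/w3.png

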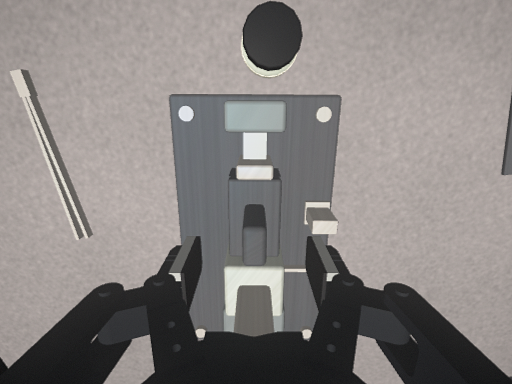

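Run:
```python
from h import *
st=monitor.state()
print(wproj(st,clampP(POSE,[[.003,0,.105],[.029,0,.105],[-.065,0,.065],[.003,0,.065]])), )
c=camera_params('wrist');T=c['tool_from_camera']
for p in [[.011,.03,0],[.011,.03,-.013],[-.011,.03,0],[-.011,.03,-.013],[.011,.03,-.03],[-.011,.03,-.03]]:
    q=(np.array(p)-T[:3,3])@T[:3,:3];print(p,q[:2]/q[2]*c['fx']+[c['cx'],c['cy']])
f=cv2.imread("pics/w3.png");cv2.imwrite("pics/w3c.png",cv2.resize(f[190:340,130:380],None,fx=3,fy=3))
```

```text
[[253.45064199 227.9926213 ]
 [253.29222138 268.69452081]
 [253.98884295  99.55016629]
 [253.58156045 203.1224488 ]]
[0.011, 0.03, 0] [298.51455748 208.45362143]
[0.011, 0.03, -0.013] [301.75498323 216.11172304]
[-0.011, 0.03, 0] [296.89014063 237.93350911]
[-0.011, 0.03, -0.013] [299.89518444 247.33089849]
[0.011, 0.03, -0.03] [306.76526257 227.9525215 ]
[-0.011, 0.03, -0.03] [304.51151144 261.76710147]
```

View pics/w3c.png

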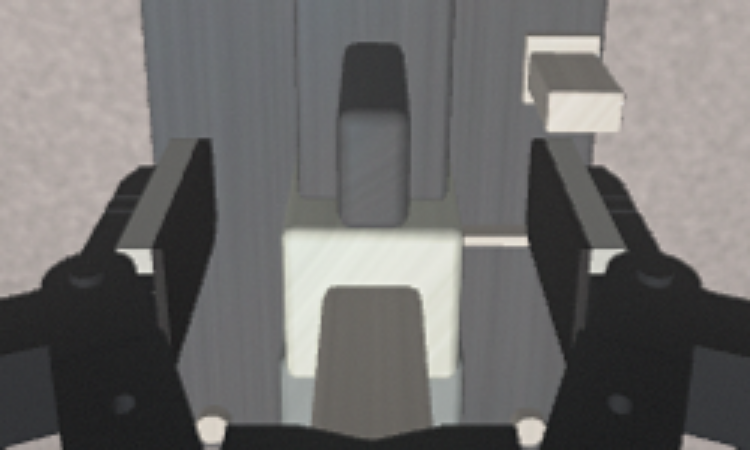

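Call:
play_rows(commands=[{"dx": 0,"dy": 0,"dz": 0,"rx": 0,"ry": 0,"rz": 0,"claw": 0.7},{"dx": 0,"dy": 0,"dz": 0,"rx": 0,"ry": 0,"rz": 0,"claw": 0.7},{"dx": 0,"dy": 0,"dz": 0,"rx": 0,"ry": 0,"rz": 0,"claw": 0.7}])

```text
time: 3.0
tool_pos: [0.5512, 0.1705, 0.0719]
tool_rot: [-0.003, 0.108, 0.994, -0.001]
contact_force: [-0.0, 0.3, -0.6]
gripper_width: 0.299
```

Run:
```python
from h import *
f=grab_frame("wrist");cv2.imwrite("pics/w4c.png",cv2.resize(f[190:340,130:380],None,fx=3,fy=3))
f=grab_frame("scene");cv2.imwrite("pics/s4c.png",cv2.resize(f[140:270,270:400],None,fx=4.5,fy=4.5,interpolation=cv2.INTER_CUBIC))
```

```text
(no output)
```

View pics/w4c.png

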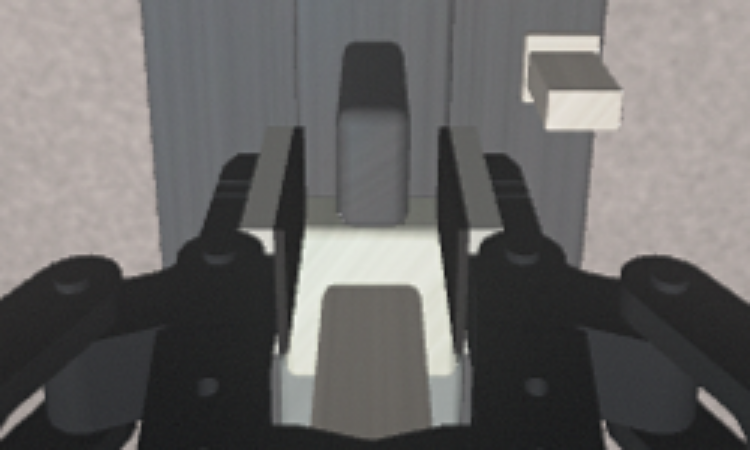

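View pics/s4c.png

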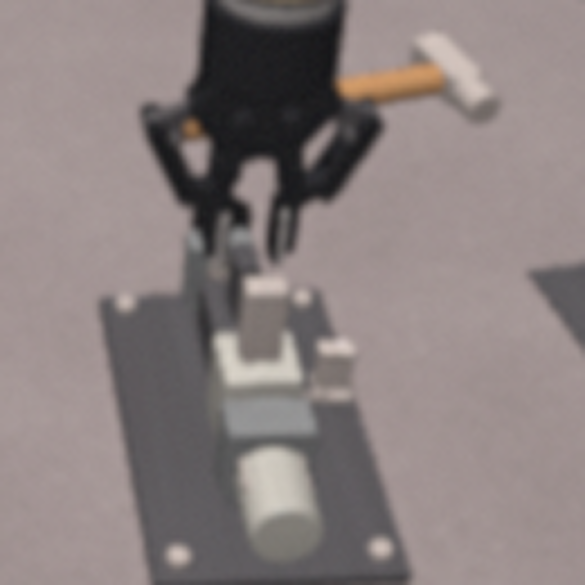

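Run:
```python
from h import *
st=monitor.state();q=st['tool_rot'];Rt=R.from_quat([*q[1:],q[0]])
for p in [[0,.013,0],[0,-.013,0],[0,.013,-.03],[0,-.013,-.03]]:
    print(p,(proj("scene",st['tool_pos']+Rt.apply(p))[0]-[270,140])*4.5)
print((proj("scene",clampP(POSE,[[.016,0,.105],[.016,0,.065],[.070,0,.126]]))-[270,140])*4.5)
```

```text
[0, 0.013, 0] [259.82381817 296.98008893]
[0, -0.013, 0] [215.34356169 298.53164764]
[0, 0.013, -0.03] [264.85599866 255.78902727]
[0, -0.013, -0.03] [219.71058134 257.32562247]
[[242.45462713 252.47871443]
 [236.46882451 307.57161557]
 [263.26707433 280.93034861]]
```

Run:
```python
from h import *
f=grab_frame("scene")[165:225,300:350].astype(float)
f=np.clip(255*(f/255)**.5,0,255).astype(np.uint8)
cv2.imwrite("pics/s4d.png",cv2.resize(f,None,fx=10,fy=10,interpolation=cv2.INTER_CUBIC))
```

```text
(no output)
```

View pics/s4d.png

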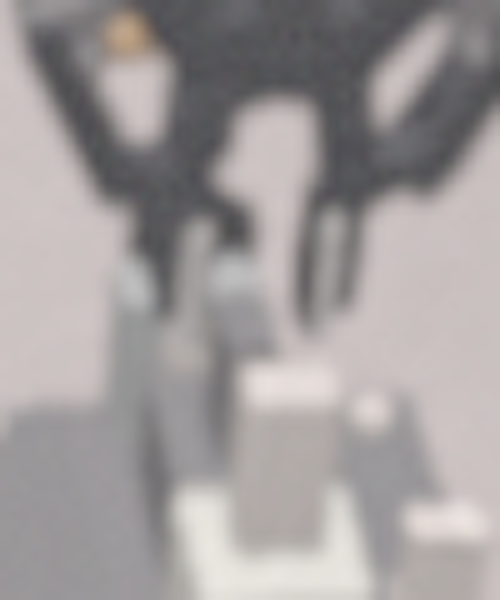

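Call:
play_rows(commands=[{"dx": 0.3,"dy": 0,"dz": 0.4,"rx": 0,"ry": 0,"rz": 0,"claw": 0.6},{"dx": 0.3,"dy": 0,"dz": 0.8,"rx": 0,"ry": 0,"rz": 0,"claw": 0.6},{"dx": 0.3,"dy": 0,"dz": 0.8,"rx": 0,"ry": 0,"rz": 0,"claw": 0.6}])

```text
time: 3.45
tool_pos: [0.5472, 0.1711, 0.0626]
tool_rot: [-0.004, 0.108, 0.994, -0.001]
contact_force: [-0.2, 0.2, -0.2]
gripper_width: 0.4
```

Run:
```python
from h import *
goto(clampP(POSE,[.013,0,.056])[0],POSE[2]+np.pi/2)
f=grab_frame("wrist");cv2.imwrite("pics/w5c.png",cv2.resize(f[190:340,130:380],None,fx=3,fy=3))
f=grab_frame("scene")[165:225,300:350].astype(float)
f=np.clip(255*(f/255)**.5,0,255).astype(np.uint8)
cv2.imwrite("pics/s5.png",cv2.resize(f,None,fx=10,fy=10,interpolation=cv2.INTER_CUBIC))
```

```text
t 3.45 tcp [0.5472 0.1711 0.0626] d(cm) [-0.16  0.02  0.66] rv [-0.004 -0.008  0.003] F [-0.2  0.2 -0.2] j [ 0.17  0.06  1.84 -0.    1.24 -1.18]
```

View pics/w5c.png

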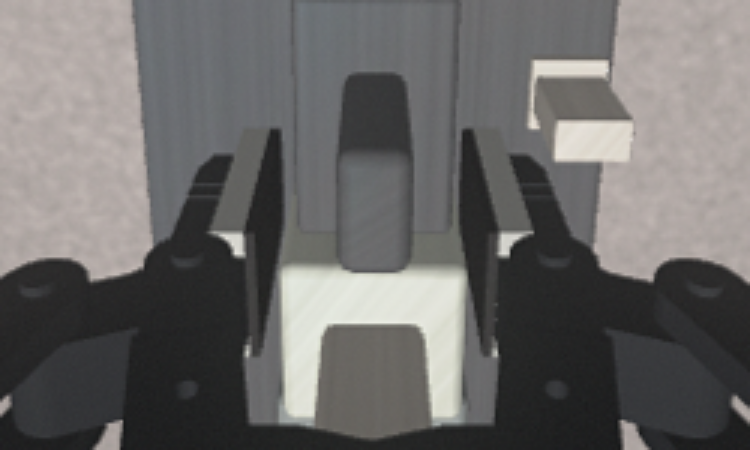

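View pics/s5.png

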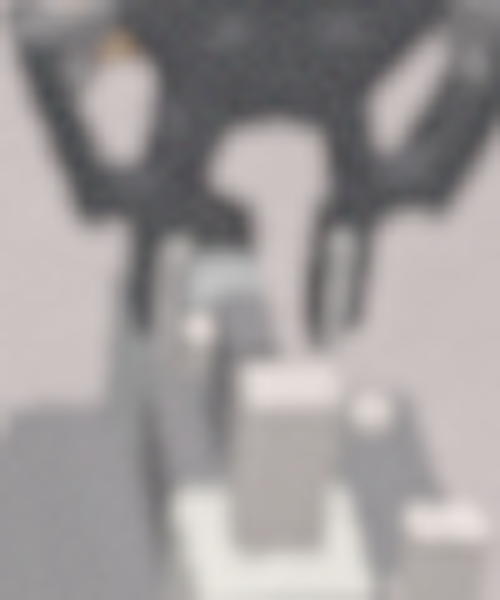

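Call:
play_rows(commands=[{"dx": -0.1,"dy": 0,"dz": 0.3,"rx": 0,"ry": 0,"rz": 0,"claw": 0.6},{"dx": -0.1,"dy": 0,"dz": 0.7,"rx": 0,"ry": 0,"rz": 0,"claw": 0.6},{"dx": -0.1,"dy": 0,"dz": 0.7,"rx": 0,"ry": 0,"rz": 0,"claw": 0.75},{"dx": -0.1,"dy": 0,"dz": 0.7,"rx": 0,"ry": 0,"rz": 0,"claw": 0.85},{"dx": -0.1,"dy": 0,"dz": 0.7,"rx": 0,"ry": 0,"rz": 0,"claw": 1}])

```text
time: 4.05
tool_pos: [0.5484, 0.1709, 0.056]
tool_rot: [-0.004, 0.108, 0.994, -0.001]
contact_force: [-0.2, -0.8, -1.5]
gripper_width: 0.144
```

Call:
play_rows(commands=[{"dx": 0,"dy": 0,"dz": 0,"rx": 0,"ry": 0,"rz": 0,"claw": 1},{"dx": 0,"dy": 0,"dz": 0,"rx": 0,"ry": 0,"rz": 0,"claw": 1},{"dx": 0,"dy": 0,"dz": 0,"rx": 0,"ry": 0,"rz": 0,"claw": 1},{"dx": 0,"dy": 0,"dz": 0,"rx": 0,"ry": 0,"rz": 0,"claw": 1}])

```text
time: 4.45
tool_pos: [0.5484, 0.1708, 0.056]
tool_rot: [-0.004, 0.108, 0.994, -0.001]
contact_force: [0.7, -0.3, -1.7]
gripper_width: 0.146
```

Run:
```python
from h import *
goto(clampP(POSE,[.013,0,.056])[0],POSE[2]+np.pi/2)
f=grab_frame("wrist");cv2.imwrite("pics/w6c.png",cv2.resize(f[190:340,130:380],None,fx=3,fy=3))
```

```text
t 4.45 tcp [0.5484 0.1708 0.056 ] d(cm) [-0.03  0.01 -0.  ] rv [-0.003 -0.007  0.003] F [ 0.7 -0.3 -1.7] j [ 0.17  0.07  1.84 -0.    1.23 -1.18]
```

View pics/w6c.png

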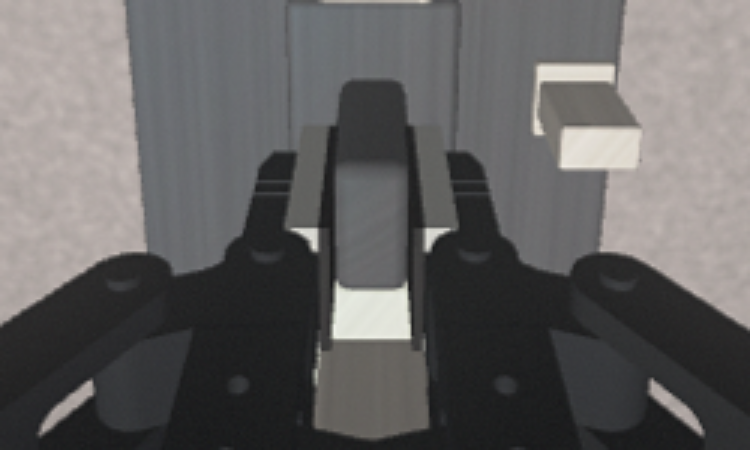

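Call:
play_rows(commands=[{"dx": 0,"dy": 0,"dz": -0.6,"rx": 0,"ry": 0,"rz": 0,"claw": 1},{"dx": 0,"dy": 0,"dz": -1.3,"rx": 0,"ry": 0,"rz": 0,"claw": 1},{"dx": 0,"dy": 0,"dz": -2,"rx": 0,"ry": 0,"rz": 0,"claw": 1},{"dx": 0,"dy": 0,"dz": -3,"rx": 0,"ry": 0,"rz": 0,"claw": 1},{"dx": 0,"dy": 0,"dz": -4,"rx": 0,"ry": 0,"rz": 0,"claw": 1}])

```text
time: 5.0
tool_pos: [0.5495, 0.1709, 0.0981]
tool_rot: [-0.003, 0.108, 0.994, -0.001]
contact_force: [-0.4, -0.0, -1.3]
gripper_width: 0.146
```

Call:
play_rows(commands=[{"dx": 0,"dy": 0,"dz": -1,"rx": 0,"ry": 0,"rz": 0,"claw": 1},{"dx": 0,"dy": 0,"dz": -2,"rx": 0,"ry": 0,"rz": 0,"claw": 1},{"dx": 0,"dy": 0,"dz": -3,"rx": 0,"ry": 0,"rz": 0,"claw": 1},{"dx": 0,"dy": 0,"dz": -3,"rx": 0,"ry": 0,"rz": 0,"claw": 1}])

```text
time: 5.4
tool_pos: [0.551, 0.1712, 0.1305]
tool_rot: [-0.001, 0.108, 0.994, -0.001]
contact_force: [0.2, -0.4, -1.8]
gripper_width: 0.152
```

Run:
```python
from h import *
goto([.565,-.211,.15],POSE[2]+np.pi/2)
f=grab_frame("wrist");cv2.imwrite("pics/w7.png",f)
f=grab_frame("scene");cv2.imwrite("pics/s7.png",f)
```

```text
t 5.4 tcp [0.551  0.1712 0.1305] d(cm) [ -9.55 -37.04  -1.92] rv [-0.001 -0.002  0.003] F [ 0.2 -0.4 -1.8] j [ 0.17 -0.01  1.79 -0.    1.36 -1.18]
```

View pics/w7.png

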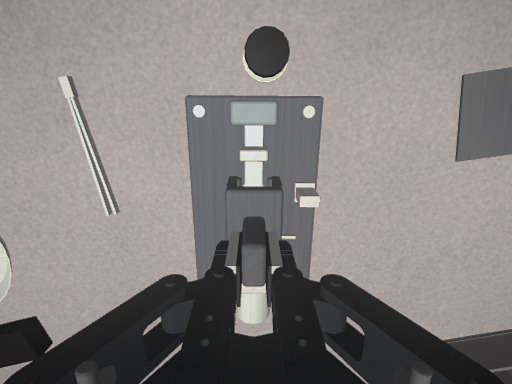

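View pics/s7.png

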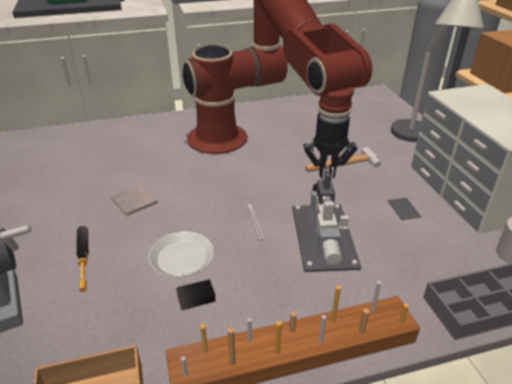

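Call:
play_rows(commands=[{"dx": -0.5,"dy": -2,"dz": -1,"rx": 0,"ry": 0,"rz": 0,"claw": 1},{"dx": -1.3,"dy": -5,"dz": -2,"rx": 0,"ry": 0,"rz": 0,"claw": 1},{"dx": -2.2,"dy": -8.5,"dz": -2,"rx": 0,"ry": 0,"rz": 0,"claw": 1},{"dx": -3.1,"dy": -12,"dz": -2,"rx": 0,"ry": 0,"rz": 0,"claw": 1},{"dx": -4,"dy": -15.5,"dz": -2,"rx": 0,"ry": 0,"rz": 0,"claw": 1}])

```text
time: 6.0
tool_pos: [0.555, 0.0098, 0.1475]
tool_rot: [-0.003, 0.108, 0.994, -0.001]
contact_force: [1.2, 0.0, -1.1]
gripper_width: 0.147
```

Run:
```python
from h import *
goto([.562,-.21,.15],POSE[2]+np.pi/2)
```

```text
t 6.0 tcp [0.555  0.0098 0.1475] d(cm) [ -5.39 -21.33  -0.22] rv [-0.003 -0.007  0.003] F [ 1.2  0.  -1.1] j [-0.12 -0.07  1.82 -0.    1.39 -1.47]
```

Call:
play_rows(commands=[{"dx": -0.9,"dy": -3.5,"dz": 0,"rx": 0,"ry": 0,"rz": 0,"claw": 1},{"dx": -1.8,"dy": -7,"dz": 0,"rx": 0,"ry": 0,"rz": 0,"claw": 1},{"dx": -2.7,"dy": -10.5,"dz": 0,"rx": 0,"ry": 0,"rz": 0,"claw": 1},{"dx": -3.5,"dy": -14,"dz": 0,"rx": 0,"ry": 0,"rz": 0,"claw": 1},{"dx": -4.4,"dy": -17.5,"dz": 0,"rx": 0,"ry": 0,"rz": 0,"claw": 1}])

```text
time: 6.5
tool_pos: [0.5597, -0.1717, 0.1466]
tool_rot: [-0.004, 0.108, 0.994, -0.001]
contact_force: [0.8, 0.7, -1.1]
gripper_width: 0.147
```

Run:
```python
from h import *
goto([.562,-.21,.15],POSE[2]+np.pi/2)
```

```text
t 6.5 tcp [ 0.5597 -0.1717  0.1466] d(cm) [-1.04 -3.69 -0.34] rv [-0.002 -0.008  0.003] F [ 0.8  0.7 -1.1] j [-0.42  0.    1.75 -0.    1.39 -1.78]
```

Call:
play_rows(commands=[{"dx": -0.8,"dy": -2.4,"dz": 0,"rx": 0,"ry": 0,"rz": 0,"claw": 1},{"dx": -1,"dy": -3.6,"dz": 0,"rx": 0,"ry": 0,"rz": 0,"claw": 1},{"dx": -1,"dy": -3.7,"dz": 0,"rx": 0,"ry": 0,"rz": 0,"claw": 1},{"dx": -1,"dy": -3.7,"dz": 0,"rx": 0,"ry": 0,"rz": 0,"claw": 1}])

```text
time: 6.9
tool_pos: [0.5613, -0.2091, 0.1461]
tool_rot: [-0.005, 0.108, 0.994, -0.0]
contact_force: [0.4, 0.7, -1.6]
gripper_width: 0.151
```

Run:
```python
from h import *
goto([.562,-.21,.15],POSE[2]+np.pi/2)
f=grab_frame("wrist");cv2.imwrite("pics/w8.png",f)
f=grab_frame("top");cv2.imwrite("pics/t8.png",cv2.resize(f[80:220,230:410],None,fx=4,fy=4,interpolation=cv2.INTER_CUBIC))
```

```text
t 6.9 tcp [ 0.5613 -0.2091  0.1461] d(cm) [-0.09 -0.07 -0.39] rv [-0.002 -0.009  0.003] F [ 0.4  0.7 -1.6] j [-0.48  0.04  1.72 -0.    1.39 -1.83]
```

View pics/w8.png

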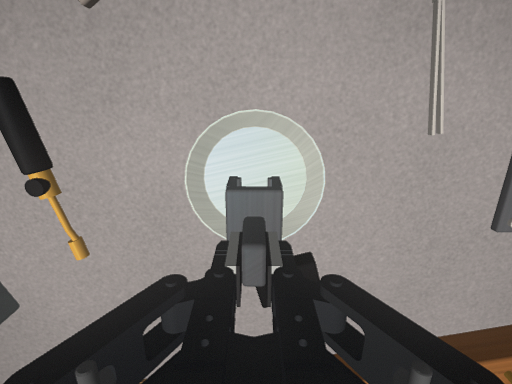

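View pics/t8.png

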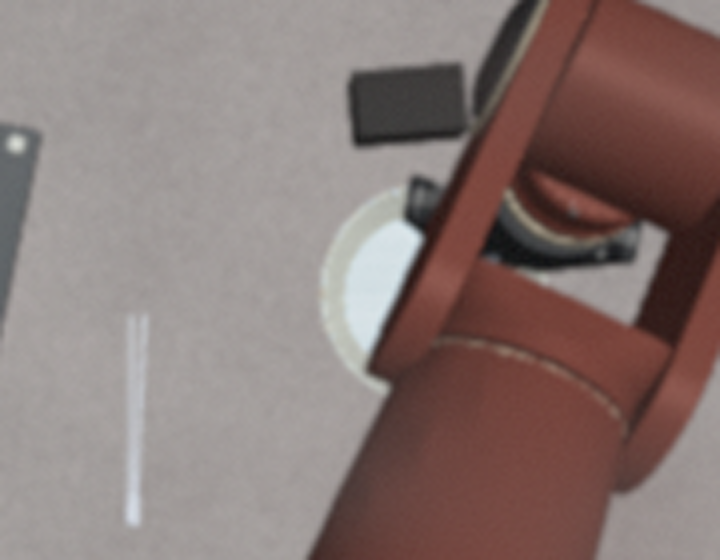

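Run:
```python
from h import *
st=monitor.state()
a=np.linspace(0,2*np.pi,9)[:-1]
print(np.round(wproj(st,np.c_[.565+.08*np.cos(a),-.211+.08*np.sin(a),a*0+.02]),0).tolist())
```

```text
[[266.0, 243.0], [310.0, 216.0], [323.0, 165.0], [293.0, 118.0], [236.0, 108.0], [190.0, 141.0], [184.0, 195.0], [216.0, 234.0]]
```

Call:
play_rows(commands=[{"dx": -0.1,"dy": 0,"dz": 1.5,"rx": 0,"ry": 0,"rz": 0,"claw": 1},{"dx": -0.1,"dy": 0,"dz": 4,"rx": 0,"ry": 0,"rz": 0,"claw": 1},{"dx": -0.1,"dy": 0,"dz": 6.5,"rx": 0,"ry": 0,"rz": 0,"claw": 1},{"dx": -0.1,"dy": 0,"dz": 8.5,"rx": 0,"ry": 0,"rz": 0,"claw": 1},{"dx": -0.1,"dy": 0,"dz": 9.5,"rx": 0,"ry": 0,"rz": 0,"claw": 1}])

```text
time: 7.5
tool_pos: [0.5597, -0.2069, 0.0478]
tool_rot: [-0.007, 0.106, 0.994, 0.001]
contact_force: [-0.3, -0.1, -1.8]
gripper_width: 0.149
```

Call:
play_rows(commands=[{"dx": 0,"dy": 0,"dz": 0.2,"rx": 0,"ry": 0,"rz": 0,"claw": 1},{"dx": 0,"dy": 0,"dz": 0.4,"rx": 0,"ry": 0,"rz": 0,"claw": 1},{"dx": 0,"dy": 0,"dz": 0.5,"rx": 0,"ry": 0,"rz": 0,"claw": 1}])

```text
time: 7.8
tool_pos: [0.5604, -0.2069, 0.0436]
tool_rot: [-0.006, 0.106, 0.994, 0.0]
contact_force: [-0.2, -0.4, -1.2]
gripper_width: 0.15
```

Run:
```python
from h import *
goto([.562,-.21,.029],POSE[2]+np.pi/2)
f=grab_frame("wrist");cv2.imwrite("pics/w9.png",f)
goto([.562,-.21,.029],POSE[2]+np.pi/2)
```

```text
t 7.8 tcp [ 0.5604 -0.2069  0.0436] d(cm) [-0.24 -0.26  1.46] rv [-0.001 -0.012  0.006] F [-0.2 -0.4 -1.2] j [-0.48  0.14  1.79 -0.    1.22 -1.83]
 t 7.85 tcp [ 0.5604 -0.2071  0.0437] d(cm) [-0.23 -0.25  1.47] rv [-0.001 -0.012  0.006] F [ 0.1 -0.2 -2. ] j [-0.48  0.14  1.79 -0.    1.22 -1.83]
```

View pics/w9.png

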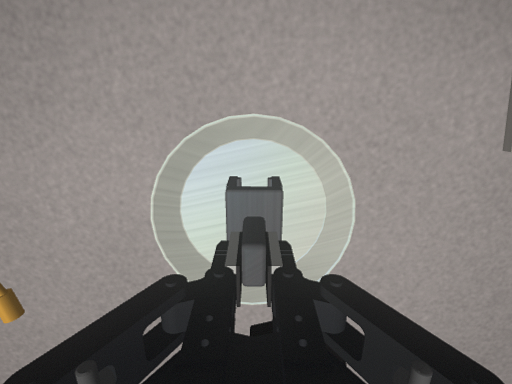

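Call:
play_rows(commands=[{"dx": -0.1,"dy": -0.1,"dz": 0.4,"rx": 0,"ry": -0.01,"rz": 0,"claw": 1},{"dx": -0.2,"dy": -0.2,"dz": 0.8,"rx": 0,"ry": -0.01,"rz": 0,"claw": 1},{"dx": -0.2,"dy": -0.2,"dz": 1.0,"rx": 0,"ry": -0.01,"rz": 0,"claw": 1},{"dx": -0.2,"dy": -0.2,"dz": 1.1,"rx": 0,"ry": -0.01,"rz": 0,"claw": 1}])

```text
time: 8.25
tool_pos: [0.5616, -0.2094, 0.0323]
tool_rot: [-0.001, 0.106, 0.994, -0.0]
contact_force: [0.0, 0.8, -2.2]
gripper_width: 0.145
```

Call:
play_rows(commands=[{"dx": 0,"dy": 0,"dz": 0.15,"rx": 0,"ry": 0,"rz": 0,"claw": 1},{"dx": 0,"dy": 0,"dz": 0.3,"rx": 0,"ry": 0,"rz": 0,"claw": 1}])

```text
time: 8.45
tool_pos: [0.5616, -0.2094, 0.0292]
tool_rot: [-0.001, 0.106, 0.994, -0.0]
contact_force: [0.1, 0.4, -1.9]
gripper_width: 0.15
```

Call:
play_rows(commands=[{"dx": 0,"dy": 0,"dz": 0.1,"rx": 0,"ry": 0,"rz": 0,"claw": 1},{"dx": 0,"dy": 0,"dz": 0.2,"rx": 0,"ry": 0,"rz": 0,"claw": 1}])

```text
time: 8.65
tool_pos: [0.562, -0.2095, 0.0289]
tool_rot: [-0.001, 0.106, 0.994, -0.0]
contact_force: [-4.9, 2.9, 11.3]
gripper_width: 0.143
```

Run:
```python
from h import *
goto([.562,-.21,.029],POSE[2]+np.pi/2)
```

```text
t 8.65 tcp [ 0.562  -0.2095  0.0289] d(cm) [-0.01 -0.05 -0.01] rv [-0.001 -0.003  0.006] F [-4.9  2.9 11.3] j [-0.48  0.16  1.8  -0.    1.18 -1.84]
```

Call:
play_rows(commands=[{"dx": 0,"dy": 0,"dz": -0.05,"rx": 0,"ry": 0,"rz": 0,"claw": 1},{"dx": 0,"dy": 0,"dz": -0.05,"rx": 0,"ry": 0,"rz": 0,"claw": 0.8},{"dx": 0,"dy": 0,"dz": -0.05,"rx": 0,"ry": 0,"rz": 0,"claw": 0.6},{"dx": 0,"dy": 0,"dz": -0.05,"rx": 0,"ry": 0,"rz": 0,"claw": 0.4},{"dx": 0,"dy": 0,"dz": -0.05,"rx": 0,"ry": 0,"rz": 0,"claw": 0.4}])

```text
time: 9.15
tool_pos: [0.5619, -0.2095, 0.0293]
tool_rot: [-0.001, 0.106, 0.994, -0.0]
contact_force: [-0.9, 0.8, -0.2]
gripper_width: 0.599
```

Run:
```python
from h import *
goto([.562,-.21,.15],POSE[2]+np.pi/2)
f=grab_frame("wrist");cv2.imwrite("pics/w10.png",f)
```

```text
t 9.15 tcp [ 0.5619 -0.2095  0.0293] d(cm) [  0.02  -0.06 -12.07] rv [-0.001 -0.003  0.006] F [-0.9  0.8 -0.2] j [-0.48  0.16  1.8  -0.    1.18 -1.84]
```

View pics/w10.png

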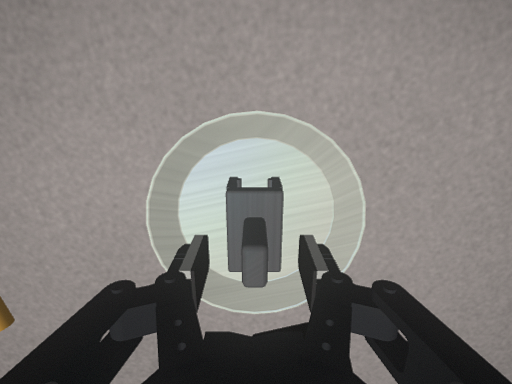

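Call:
play_rows(commands=[{"dx": 0,"dy": 0,"dz": -1,"rx": 0,"ry": 0,"rz": 0,"claw": 0.4},{"dx": 0,"dy": 0,"dz": -3,"rx": 0,"ry": 0,"rz": 0,"claw": 0.4},{"dx": 0,"dy": 0,"dz": -6,"rx": 0,"ry": 0,"rz": 0,"claw": 0.4},{"dx": 0,"dy": 0,"dz": -10,"rx": 0,"ry": 0,"rz": 0,"claw": 0.4},{"dx": 0,"dy": 0,"dz": -14,"rx": 0,"ry": 0,"rz": 0,"claw": 0.4}])

```text
time: 9.7
tool_pos: [0.562, -0.2093, 0.171]
tool_rot: [-0.002, 0.106, 0.994, -0.0]
contact_force: [0.1, -0.6, 0.1]
gripper_width: 0.606
```

Run:
```python
from h import *
goto(clampP(POSE,[.070,0,.16])[0],POSE[2])
f=grab_frame("wrist");cv2.imwrite("pics/w11.png",f)
```

```text
t 9.7 tcp [ 0.562  -0.2093  0.171 ] d(cm) [ 3.64 36.85  1.1 ] rv [-0.003 -0.002  1.577] F [ 0.1 -0.6  0.1] j [-0.48  0.02  1.7  -0.    1.43 -1.84]
```

View pics/w11.png

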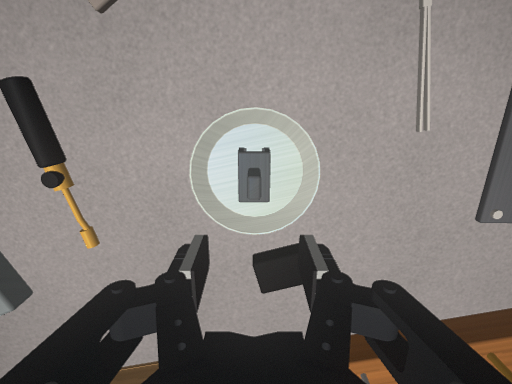

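The stop stands in the middle of the dish at about (254,174). Next I go to the post, turning as I travel.

Call:
play_rows(commands=[{"dx": 0.3,"dy": 2.5,"dz": -0.5,"rx": 0,"ry": 0,"rz": 0.13,"claw": 0.3},{"dx": 0.6,"dy": 6,"dz": -1,"rx": 0,"ry": 0,"rz": 0.26,"claw": 0.3},{"dx": 1,"dy": 9.5,"dz": -1,"rx": 0,"ry": 0,"rz": 0.39,"claw": 0.3},{"dx": 1.3,"dy": 13,"dz": -1,"rx": 0,"ry": 0,"rz": 0.52,"claw": 0.3},{"dx": 1.6,"dy": 16.5,"dz": -1,"rx": 0,"ry": 0,"rz": 0.65,"claw": 0.3}])

```text
time: 10.25
tool_pos: [0.5854, -0.0454, 0.1905]
tool_rot: [0.006, 0.421, 0.907, -0.001]
contact_force: [0.4, -0.1, -1.2]
gripper_width: 0.7
```

Run:
```python
from h import *
goto(clampP(POSE,[.070,0,.18])[0],POSE[2])
```

```text
t 10.25 tcp [ 0.5854 -0.0454  0.1905] d(cm) [14.36 14.6   0.94] rv [0.009 0.009 0.921] F [ 0.4 -0.1 -1.2] j [-0.2  -0.04  1.72 -0.    1.45 -0.9 ]
```

Call:
play_rows(commands=[{"dx": 2.4,"dy": 2.4,"dz": 0,"rx": 0,"ry": 0,"rz": 0.13,"claw": 0.3},{"dx": 4.8,"dy": 4.8,"dz": 0,"rx": 0,"ry": 0,"rz": 0.26,"claw": 0.3},{"dx": 7.2,"dy": 7.3,"dz": 0,"rx": 0,"ry": 0,"rz": 0.39,"claw": 0.3},{"dx": 9.6,"dy": 9.7,"dz": 0,"rx": 0,"ry": 0,"rz": 0.52,"claw": 0.3},{"dx": 12,"dy": 12.2,"dz": 0,"rx": 0,"ry": 0,"rz": 0.65,"claw": 0.3}])

```text
time: 10.75
tool_pos: [0.6012, 0.1265, 0.1904]
tool_rot: [0.006, 0.69, 0.723, 0.002]
contact_force: [0.8, -0.5, -0.0]
gripper_width: 0.698
```

Run:
```python
from h import *
goto(clampP(POSE,[.070,0,.18])[0],POSE[2])
```

```text
t 10.75 tcp [0.6012 0.1265 0.1904] d(cm) [3.19 0.45 1.02] rv [0.012 0.005 0.266] F [ 0.8 -0.5 -0. ] j [ 0.09  0.03  1.66 -0.01  1.45  0.04]
```

Call:
play_rows(commands=[{"dx": 2,"dy": 0.3,"dz": 0.5,"rx": 0.01,"ry": 0,"rz": 0.13,"claw": 0.3},{"dx": 3,"dy": 0.4,"dz": 1,"rx": 0.01,"ry": 0,"rz": 0.26,"claw": 0.3},{"dx": 3.1,"dy": 0.4,"dz": 1,"rx": 0.01,"ry": 0,"rz": 0.27,"claw": 0.3},{"dx": 3.1,"dy": 0.4,"dz": 1,"rx": 0.01,"ry": 0,"rz": 0.27,"claw": 0.3},{"dx": 3.1,"dy": 0.4,"dz": 1,"rx": 0.01,"ry": 0,"rz": 0.27,"claw": 0.3}])

```text
time: 11.25
tool_pos: [0.604, 0.1569, 0.1808]
tool_rot: [0.003, 0.781, 0.624, -0.001]
contact_force: [1.1, 0.6, -0.7]
gripper_width: 0.7
```

Run:
```python
from h import *
goto(clampP(POSE,[.070,0,.12])[0],POSE[2])
st=monitor.state();f=grab_frame("wrist");cv2.imwrite("pics/w12.png",f)
print(wproj(st,clampP(POSE,[[.070,0,.126],[.07,.044,.042],[.0304,.056,.046]])))
```

```text
t 11.25 tcp [0.604  0.1569 0.1808] d(cm) [ 0.19 -0.03  6.08] rv [ 0.003  0.005 -0.003] F [ 1.1  0.6 -0.7] j [ 0.14  0.06  1.64 -0.01  1.44  0.36]
[[252.23340533 195.22759046]
 [252.13844338 132.84849772]
 [215.44672112 122.10087379]]
```

View pics/w12.png

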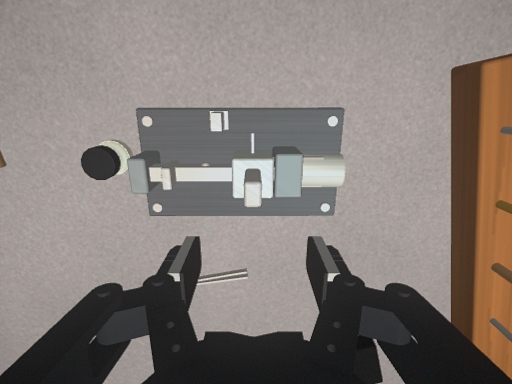

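Call:
play_rows(commands=[{"dx": 0.1,"dy": 0,"dz": 1.5,"rx": 0,"ry": 0,"rz": 0,"claw": 0.3},{"dx": 0.2,"dy": 0,"dz": 4,"rx": 0,"ry": 0,"rz": 0,"claw": 0.3},{"dx": 0.2,"dy": 0,"dz": 5.5,"rx": 0,"ry": 0,"rz": 0,"claw": 0.3},{"dx": 0.2,"dy": 0,"dz": 6,"rx": 0,"ry": 0,"rz": 0,"claw": 0.3},{"dx": 0.2,"dy": 0,"dz": 6,"rx": 0,"ry": 0,"rz": 0,"claw": 0.3}])

```text
time: 11.8
tool_pos: [0.6038, 0.158, 0.1192]
tool_rot: [0.002, 0.781, 0.624, -0.002]
contact_force: [-0.3, 0.1, 0.5]
gripper_width: 0.701
```

Run:
```python
from h import *
goto(clampP(POSE,[.070,0,.068])[0],POSE[2])
st=monitor.state();f=grab_frame("wrist");cv2.imwrite("pics/w13.png",f)
```

```text
t 11.8 tcp [0.6038 0.158  0.1192] d(cm) [0.08 0.03 5.12] rv [ 0.001  0.006 -0.004] F [-0.3  0.1  0.5] j [ 0.14  0.11  1.69 -0.01  1.34  0.36]
```

View pics/w13.png

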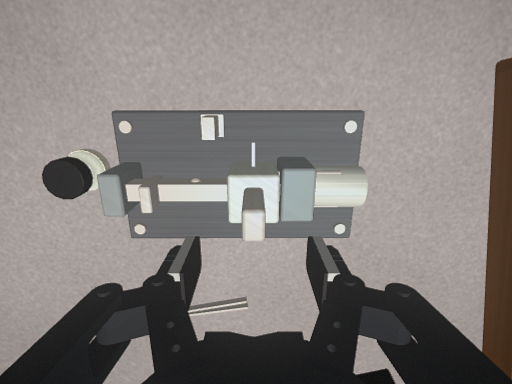

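Call:
play_rows(commands=[{"dx": 0.1,"dy": 0,"dz": 1,"rx": 0,"ry": 0.005,"rz": 0,"claw": 0.4},{"dx": 0.1,"dy": 0,"dz": 2.2,"rx": 0,"ry": 0.005,"rz": 0,"claw": 0.4},{"dx": 0.1,"dy": 0,"dz": 3.4,"rx": 0,"ry": 0.005,"rz": 0,"claw": 0.4},{"dx": 0.1,"dy": 0,"dz": 4.2,"rx": 0,"ry": 0.005,"rz": 0,"claw": 0.4},{"dx": 0.1,"dy": 0,"dz": 4.7,"rx": 0,"ry": 0.005,"rz": 0,"claw": 0.4}])

```text
time: 12.35
tool_pos: [0.6041, 0.1588, 0.0718]
tool_rot: [0.001, 0.781, 0.624, 0.0]
contact_force: [-1.0, -0.1, -0.8]
gripper_width: 0.597
```

Run:
```python
from h import *
goto(clampP(POSE,[.070,0,.068])[0],POSE[2])
st=monitor.state();f=grab_frame("wrist");cv2.imwrite("pics/w14.png",f)
```

```text
t 12.35 tcp [0.6041 0.1588 0.0718] d(cm) [-0.03  0.03  0.38] rv [ 0.001  0.001 -0.004] F [-1.  -0.1 -0.8] j [ 0.14  0.16  1.72 -0.    1.26  0.36]
```

View pics/w14.png

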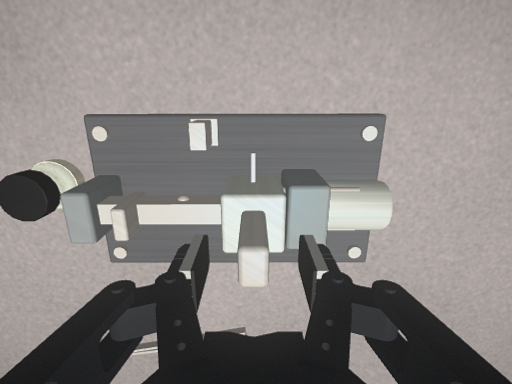

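Call:
play_rows(commands=[{"dx": 0,"dy": 0,"dz": 0.2,"rx": 0,"ry": 0,"rz": 0,"claw": 0.6},{"dx": 0,"dy": 0,"dz": 0.2,"rx": 0,"ry": 0,"rz": 0,"claw": 0.8},{"dx": 0,"dy": 0,"dz": 0.2,"rx": 0,"ry": 0,"rz": 0,"claw": 1},{"dx": 0,"dy": 0,"dz": 0.2,"rx": 0,"ry": 0,"rz": 0,"claw": 1},{"dx": 0,"dy": 0,"dz": 0.2,"rx": 0,"ry": 0,"rz": 0,"claw": 1}])

```text
time: 12.9
tool_pos: [0.6039, 0.1588, 0.0696]
tool_rot: [0.001, 0.781, 0.624, -0.0]
contact_force: [-0.1, -0.6, -0.7]
gripper_width: 0.175
```

Run:
```python
from h import *
goto(clampP(POSE,[.0304,0,.07])[0],POSE[2])
st=monitor.state();print(st['gripper_width']);f=grab_frame("wrist");cv2.imwrite("pics/w15.png",f)
```

```text
t 12.9 tcp [0.6039 0.1588 0.0696] d(cm) [-0.04 -3.91 -0.04] rv [ 0.001  0.001 -0.004] F [-0.1 -0.6 -0.7] j [ 0.14  0.16  1.72 -0.    1.26  0.36]
0.17529614414762287
```

View pics/w15.png

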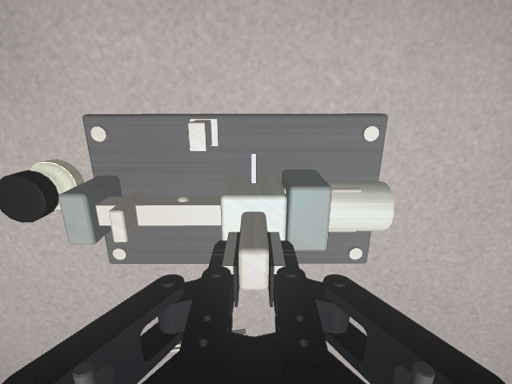

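Post gripped (15 mm opening). The pull is about 39.5 mm along tool −y; I'll draw 36 mm first and then look.

Call:
play_rows(commands=[{"dx": 0,"dy": -0.6,"dz": 0,"rx": 0,"ry": 0,"rz": 0,"claw": 1},{"dx": 0,"dy": -1.4,"dz": 0,"rx": 0,"ry": 0,"rz": 0,"claw": 1},{"dx": 0,"dy": -2.2,"dz": 0,"rx": 0,"ry": 0,"rz": 0,"claw": 1},{"dx": 0,"dy": -3,"dz": 0,"rx": 0,"ry": 0,"rz": 0,"claw": 1},{"dx": 0,"dy": -3.6,"dz": 0,"rx": 0,"ry": 0,"rz": 0,"claw": 1}])

```text
time: 13.45
tool_pos: [0.571, 0.1663, 0.0696]
tool_rot: [0.003, 0.781, 0.624, 0.002]
contact_force: [10.7, -0.8, -7.5]
gripper_width: 0.177
```

Call:
play_rows(commands=[{"dx": 0,"dy": 0,"dz": 0,"rx": 0,"ry": 0,"rz": 0,"claw": 1},{"dx": 0,"dy": 0,"dz": 0,"rx": 0,"ry": 0,"rz": 0,"claw": 1}])

```text
time: 13.65
tool_pos: [0.573, 0.1659, 0.0696]
tool_rot: [0.005, 0.781, 0.624, 0.004]
contact_force: [10.2, -0.3, -7.0]
gripper_width: 0.173
```

Run:
```python
from h import *
goto(clampP(POSE,[.0304,0,.07])[0],POSE[2])
st=monitor.state();f=grab_frame("wrist");cv2.imwrite("pics/w16.png",f);np.save("w16.npy",np.r_[st['tool_pos'],st['tool_rot']])
cv2.imwrite("pics/w16c.png",cv2.resize(f[90:240,150:340],None,fx=4,fy=4,interpolation=cv2.INTER_CUBIC))
f=grab_frame("top");cv2.imwrite("pics/t16.png",f)
```

```text
t 13.65 tcp [0.573  0.1659 0.0696] d(cm) [-0.04 -0.74 -0.05] rv [ 0.013 -0.001 -0.004] F [10.2 -0.3 -7. ] j [ 0.16  0.09  1.8  -0.    1.24  0.38]
```

View pics/w16c.png

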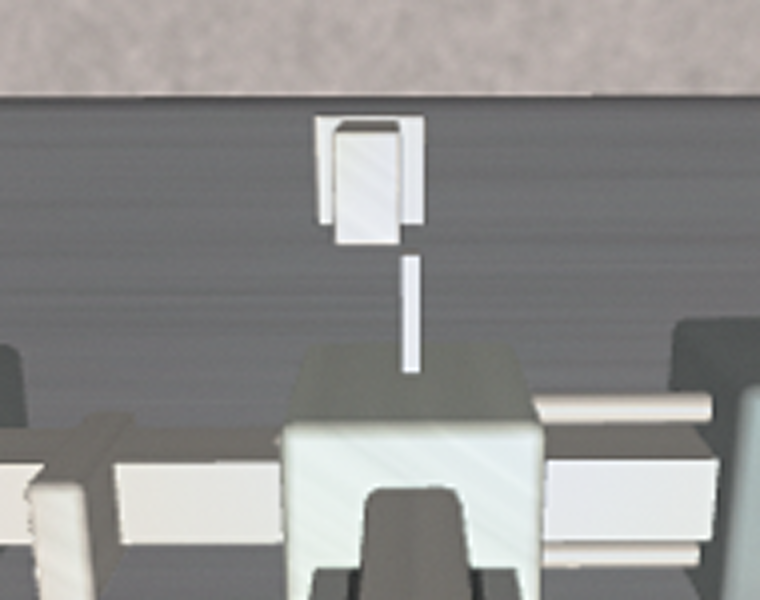

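Call:
play_rows(commands=[{"dx": 0,"dy": -0.4,"dz": 0,"rx": 0,"ry": 0,"rz": 0,"claw": 1},{"dx": 0,"dy": -0.9,"dz": 0,"rx": 0,"ry": 0,"rz": 0,"claw": 1},{"dx": 0,"dy": -0.9,"dz": 0,"rx": 0,"ry": 0,"rz": 0,"claw": 1},{"dx": 0,"dy": -0.9,"dz": 0,"rx": 0,"ry": 0,"rz": 0,"claw": 1},{"dx": 0,"dy": -0.9,"dz": 0,"rx": 0,"ry": 0,"rz": 0,"claw": 1}])

```text
time: 14.25
tool_pos: [0.5664, 0.1673, 0.0696]
tool_rot: [0.006, 0.782, 0.624, 0.006]
contact_force: [10.5, -0.6, -7.4]
gripper_width: 0.171
```

Run:
```python
from h import *
goto(clampP(POSE,[.0304,0,.07])[0],POSE[2])
for i in range(5): f=grab_frame("wrist")
goto(clampP(POSE,[.0304,0,.07])[0],POSE[2])
f=grab_frame("wrist")
cv2.imwrite("pics/w17c.png",cv2.resize(f[90:240,150:340],None,fx=4,fy=4,interpolation=cv2.INTER_CUBIC))
```

```text
t 14.25 tcp [0.5664 0.1673 0.0696] d(cm) [-0.04 -0.07 -0.04] rv [ 0.018 -0.002 -0.005] F [10.5 -0.6 -7.4] j [ 0.16  0.08  1.82 -0.01  1.23  0.39]
 t 14.5 tcp [0.5664 0.1674 0.0696] d(cm) [-0.04 -0.07 -0.04] rv [ 0.018 -0.002 -0.005] F [10.8 -2.1 -6.6] j [ 0.16  0.08  1.82 -0.01  1.23  0.39]
```

View pics/w17c.png

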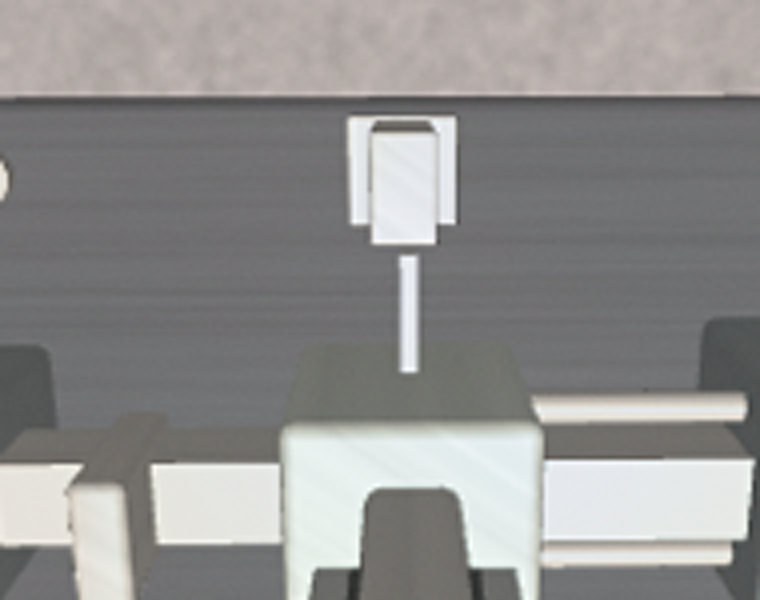

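The pointer (u 409) sits within 1 mm of the mark's centre (u 404), and the arm is steady. I'll check the stop in the dish once more.

Run:
```python
from h import *
a=grab_frame("top")[90:270,80:440];b=grab_frame("scene")[140:320,60:420]
cv2.imwrite("pics/f.png",cv2.resize(np.vstack([a,b]),None,fx=1.65,fy=1.65,interpolation=cv2.INTER_CUBIC))
```

```text
(no output)
```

View pics/f.png

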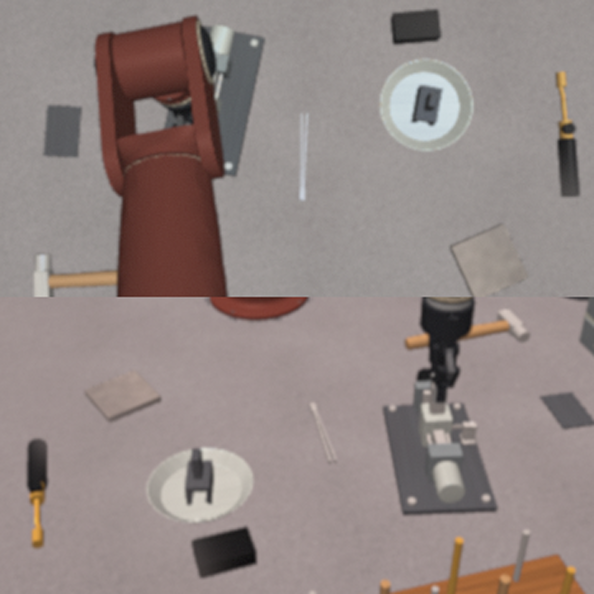

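The stop stands upright near the dish's centre, the bystanders look unmoved, and the slide is held. Handing in.

```bash
python3 -c "
from plant import ticket,monitor
s=monitor.state();print(s['time'],s['gripper_width'],s['contact_force']);print(ticket.job_done())"
```

```text
14.65 0.17087479166234013 [11.18098672 -0.94587848 -6.27167073]
the job is handed in; nothing more can be done
None
```

I handed the job in at 14.65 s, with the gripper holding the slide at the mark. The program gave no verdict, so the results below are from my own checks.

- **Stop:** I gripped it by its tab, pulled it straight up off the catch and set it down in the dish. There was about 11 N of contact when it touched down, then I let go. The last pictures show it standing upright near the dish's centre.
- **Slide:** I gripped the post across the rail direction and drew the slide back about 39 mm. The last wrist picture puts the pointer within about 1 mm of the mark's middle. The reading was steady over 0.25 s, with about 11 N of spring pull on the tool.
- **Other things:** the dish and the bystanders in the last top and scene views look unmoved. The flux jar was not in those crops. It was last seen in the wrist view just before the pull, in its usual place.

**What disagreed:**
- In the pictures the finger ends appeared about 30 mm short of the stated TCP, so I went 15 mm deeper than planned on the stop's tab, watching the forces as I did so, and chose the depth on the post to match.
- The clamp position from the different cameras differed by up to about 5 mm, so I judged the final alignment directly from the pointer and mark in the wrist picture.

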